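# Unlock the hand press and press a specimen mount

### The job

Slide the U-shaped lock fork sideways off the plunger of the hand press and lay it flat in the shallow steel tray. Then push the sprung plunger down through its whole stroke until you feel its foot bear on the specimen mount, keep it pressed firmly for a full second (about 20 N, never more than 45 N on the mount) and let it spring all the way up. Leave the mount centred on the anvil and the other things on the bench where they are.

Things in the scene. Friction and masses are not known exactly. Their poses are not given: they have to be found in the camera images.
- press: grey hand press, fixed. Origin on the bench under the plunger's vertical axis. Base 190 x 130 x 20 mm; a column at its -x side carries a head block (x from -112 to +53 mm, 100 mm along y) whose flat top is 130 mm above the bench. The plunger's 20 mm thick steel stem rises from the head on the axis and carries a black mushroom knob.
- plunger (a joint): plunger travel in m: 0 = sprung fully up, grows downward, limit 0.034. Its spring resists with 2.5 N at the top, plus 1 N per 10 mm. Its foot is screwed in or out by an unknown amount, hidden in the skirt under the head, and meets the specimen mount after 16 to 28 mm of travel: the end of the stroke must be felt. With the fork on it goes down only 8 mm.
- knob_top (a point): centre of the flat top of the plunger's black knob (knob 50 mm across, 26 mm high; its flat top 40 mm across). 190 mm above the bench when the plunger is up; the knob's underside is then 164 mm above the bench.
- fork: aluminium lock fork lying on the press head around the plunger stem, 112 mm long, 50 wide, 26 high. Origin on its underside at the centre of its 26 mm wide slot (on the plunger axis at the start), z up. The slot opens to -x, prongs end 20 mm from the origin; the handle (16 mm wide) runs from 37 to 92 mm on +x. It slides off towards its own +x; after 50 mm it clears the knob.
- fork_grip (a point): middle of the fork's handle: 70 mm along +x from the fork's origin, 13 mm above its underside; pinch it across y
- tray: shallow open steel tray fixed to the bench, outside 210 mm (x) by 150 mm (y), 25 mm high, walls and floor 4 mm thick; origin at the centre of its underside, z up
- anvil: steel anvil disc on the base of the press, 84 mm across, 12 mm thick, centred on the plunger axis; origin at the centre of its underside
- mount: specimen mount: black plastic disc 50 mm across, 25 mm high, lying loose on the anvil under the plunger; origin at the centre of its underside
- screwdriver: bystander, to be left alone: screwdriver 150 mm long, lying along its x; origin at the centre of its underside
- jar: bystander, to be left alone: closed glass jar, 52 mm across, 65 mm high; origin at the centre of its underside
- eyepiece: bystander, to be left alone: black microscope eyepiece, 48 mm across, 65 mm high, standing; origin at the centre of its underside
- carton: bystander, to be left alone: cardboard carton 90 x 120 x 40 mm; origin at the centre of its underside
- torch: bystander, to be left alone: aluminium torch lying along its x, 135 mm long, 38 mm high; origin at the centre of its underside
- dish: bystander, to be left alone: white dish, 90 mm across, 22 mm high; origin at the centre of its underside
- specimen_case: bystander, to be left alone: white plastic case 100 x 140 x 30 mm; origin at the centre of its underside

How it is judged:
By the outcome, as a careful person would: the job done as asked, in the order asked, and still so for the second after the job is handed in, with the robot touching nothing.
It also fails if it takes over 64 s, if anything falls off the work surface, if the arm or the gripper's body presses on something with over 40 N, if the wrist force passes 120 N, or if a joint passes its speed limit or range.

### The arm

A 7-joint arm with a two-finger parallel gripper is mounted at the origin on the work surface. World frame = base frame: x ahead of the robot, y to its left, z up, the work surface at z = 0. Lengths are in m, angles in rad, forces in N, time in s.
With the tool pointing down it reaches from about 0.425 to 0.925 m from the base axis. Payload 6.8 kg.
Tool frame: the origin (TCP) lies midway between the tips of the shut fingers; the grasp point (between the pads) lies 19 mm behind it (bot.pinch_z is the distance from the TCP to the grasp point, in m); z points along the fingers, y is the line along which they close (so a half turn about z gives the same grasp; the last joint's range is limited). The gripper opens to 85 mm and grips with 20 to 120 N. Pads are 22 mm wide; open, the fingers measure 114 mm over their backs; the gripper's body (76 mm by 85 mm) begins 54 mm behind the grasp point. The pads swing forward as they close: fully open they stand 13 mm farther back than shut.
Start: joints at [1.141, 0.477, 0.022, 1.555, -0.011, 1.109, -0.083], TCP at [0.213, -0.64, 0.192] pointing down, gripper open.
Joint ranges: [-2.96, 2.96], [-0.34, 2.1], [-1.41, 1.46], [0.24, 2.44], [-1.37, 4.51], [0.17, 1.92], [-2.96, 2.96]. Speed limits (rad/s): [2.39, 2.39, 3.14, 3.14, 3.14, 3.14, 3.14].

### API

Orientations are given as a unit quaternion [w, x, y, z].
In Python, from station import bot, imaging gives the robot as it stands. The module is installed in compiled form; this text tells all that it offers.
- The arm moves only by the tool carry_out, never from a script. Its argument "targets" is a list of rows, each a list of 5 numbers: the shift along the tool's x, y, z in cm, then the turn about the tool's z in degrees, then the opening, from -1 (shut) to 1 (fully open). In form: [[x, y, z, yaw, gripper], ...]. A call has 1 to 12 rows; each row shifts and turns the commanded pose from where the row before left it, along the tool's axes as they then stand; what a row does not reach is not made up. A row lasts 1/10 s, in which the tool goes at most 50 mm and 8.59 degrees, less where a joint would pass 70% of its speed; a pose out of reach is approached as far as the arm can. A call is refused whole if a number of a shift passes 5 or a number of a turn 8.59, either way. A call with a gripper value outside its range is refused whole. The fingers move at their own pace and stop on an object; "force" is the grip in N (left out, the last holds). Time passes only in rows, so rows that do not move let the fingers close. It gives the time, the measured TCP pose, the force, the opening and the grip force at its end, in the units of the state.
- bot.get_obs(): the state, without advancing time (a new reading comes with each control period).
- imaging.read_camera(name): name is "scene" or "top"; returns the picture (420x560x3 uint8, red, green, blue); there is no depth.
- imaging.calibration(name): a dict with "fx", "fy", "cx", "cy" (pixels), "extrinsics" (4x4, takes a point from world to camera coordinates). Camera axes: x right, y up, looking along -z (the intrinsics and any distortion apply to the point x, -y, -z); pixel columns grow to the right and rows downward; lengths in m; the calibration is good to about 2 mm. A picture is of the moment at which its call begins. calibration takes no time and is no camera call.
- bot.hand_in(): hands the job in; it is judged then, once.
The state is a dict: "t": time; "q": joint angles; "joint_vel": joint speeds; "joint_torque": joint torques, N m; "eef_pos": TCP position; "tool_rot": TCP orientation; "contact_force": force on the tool from outside, world axes, zero at the start; "torque": the same for the moment, N m; "gripper_width": opening from 0.0 (shut) to 1.0 (fully open); "grasp_force": force on a finger pad.
Only numpy, scipy, OpenCV 4.12 (cv2) and the standard library are available. Lean on these libraries where they do the work, as an engineer would, in place of code of your own. Each camera call takes 0.05 s, during which the arm holds its last target. There are 200 camera calls.

## Working session

There is one attempt and no reset: what is moved stays moved. The work goes in short steps, Python scripts to look and compute and a tool call to move; the robot and the scene stay as the last step left them, time stands still between calls to the robot, and variables do not carry over. Pictures are saved under pics/ and viewed, at most 10 in all, crops included, and the job is handed in when it is done.

Besides the shell and the picture viewer there is one more tool, called as name([rows], argument=value, ...), one row to a line, values as JSON. carry_out: Moves the arm, as the interface text tells. Its arguments: {"type":"object","properties":{"targets":{"type":"array"},"force":{"type":"number"}},"required":["targets"]}

```bash
mkdir -p pics
python3 - <<'E'
from station import bot, imaging
import cv2
for n in("scene","top"):
    im=imaging.read_camera(n); cv2.imwrite(f"pics/{n}0.png",im[:,:,::-1])
    print(n,imaging.calibration(n))
o=bot.get_obs(); print({k:(v if not hasattr(v,'round') else v) for k,v in o.items()}, bot.pinch_z)
E
```

```text
scene {'fx': 410.47189601761625, 'fy': 410.47189601761625, 'cx': 275.74087900465577, 'cy': 212.93524599526535, 'extrinsics': array([[ 0.77386213,  0.63331667, -0.00688492, -0.4726088 ],
       [-0.52489395,  0.64738582,  0.55261013,  0.2338185 ],
       [ 0.3544344 , -0.4240302 ,  0.83341145, -1.3323701 ],
       [ 0.        ,  0.        ,  0.        ,  1.        ]])}
top {'fx': 518.33097039491, 'fy': 518.33097039491, 'cx': 273.2837772972206, 'cy': 207.22273815296205, 'extrinsics': array([[ 0.01755608, -0.99983343,  0.00498992, -0.00184359],
       [ 0.99533637,  0.01795014,  0.09478025, -0.58680164],
       [-0.09485403,  0.00330268,  0.99548571, -1.66657939],
       [ 0.        ,  0.        ,  0.        ,  1.        ]])}
{'t': 0.1, 'q': array([ 1.14089612,  0.47770423,  0.02237527,  1.55636562, -0.01148569,
        1.10931226, -0.0830905 ]), 'joint_vel': array([-1.74585899e-03, -8.28128505e-05, -1.28743044e-03, -5.47370007e-04,
        2.83097844e-03,  1.15719984e-03,  3.07318085e-04]), 'joint_torque': array([ 4.81543088e-03, -5.97754562e+01,  1.61272198e+00, -2.81952578e+01,
        1.25323894e-02,  5.00145456e-03,  3.83899726e-05]), 'eef_pos': array([ 0.21325256, -0.639786  ,  0.19102699]), 'tool_rot': array([-8.04548170e-04,  9.87082596e-01,  1.60210047e-01, -2.05713810e-04]), 'contact_force': array([-0.72603026,  0.9717629 , -0.30334437]), 'torque': array([ 0.05579504,  0.00643266, -0.02314357]), 'grasp_force': 0.0, 'gripper_width': 1.0002565861339008} 0.0187
```

View pics/scene0.png

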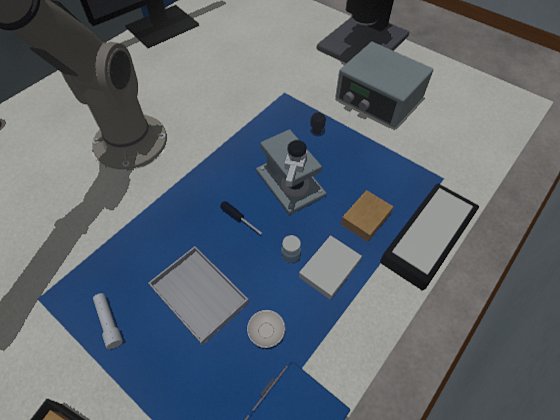

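View pics/top0.png

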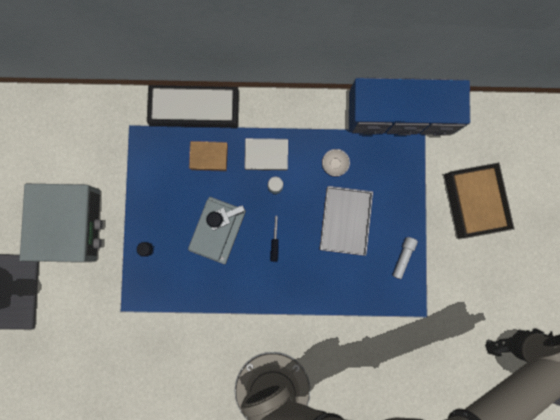

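The scene view shows the press (knob about (297,150), fork handle about (291,178)) and tray around (198,293). In the top view the knob is at (214,219), the fork handle ends near (243,209), and the tray is centred at (347,221). I'll enlarge the press area next.

```bash
cat > h.py <<'E'
import numpy as np, cv2
from station import bot, imaging
C={n:imaging.calibration(n) for n in("scene","top")}
def ray(n,u,v):
    c=C[n];E=c["extrinsics"];R=E[:3,:3];o=-R.T@E[:3,3]
    d=R.T@np.array([(u-c["cx"])/c["fx"],-(v-c["cy"])/c["fy"],-1]);return o,d/np.linalg.norm(d)
def plane(n,u,v,z):
    o,d=ray(n,u,v);return o+d*(z-o[2])/d[2]
def tri(ps,pt):
    (a,b),(c,d)=ray("scene",*ps),ray("top",*pt)
    s=np.linalg.lstsq(np.c_[b,-d],c-a,rcond=None)[0]
    p,q=a+b*s[0],c+d*s[1];return (p+q)/2,np.linalg.norm(p-q)
def proj(n,P):
    c=C[n];p=c["extrinsics"][:3]@np.r_[P,1];return np.array([c["cx"]+c["fx"]*p[0]/-p[2],c["cy"]+c["fy"]*p[1]/p[2]])
E
python3 - <<'E'
import cv2,numpy as np
s=cv2.imread("pics/scene0.png")[125:215,250:350-20];t=cv2.imread("pics/top0.png")[190:270,180:260]
r=lambda a,f:cv2.resize(a,None,fx=f,fy=f,interpolation=cv2.INTER_NEAREST)
a=r(s,5);b=r(t,5);o=np.zeros((450,800,3),np.uint8);o[:450,:400]=a;o[:400,400:]=b
cv2.imwrite("pics/crop0.png",np.clip(o*1.4,0,255).astype(np.uint8))
E
```

```text
(no output)
```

View pics/crop0.png

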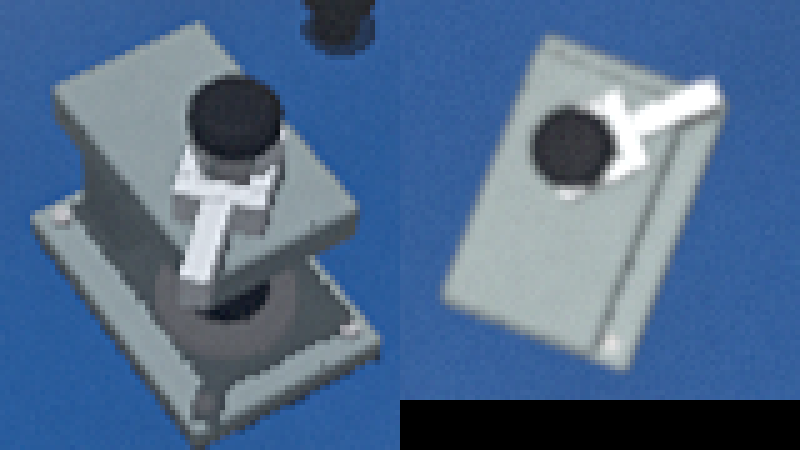

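Crop: the fork lies turned about 45° on the head. Its handle end is at scene (289,181) and top (323-180 offset → ~(243.3,207.8)). The knob is at scene (297,148), top (214.4,219.4). Next I'll measure by masks.

Run:
```python
from h import *
S=cv2.imread("pics/scene0.png");T=cv2.imread("pics/top0.png")
def comp(m,pt):
    n,l,st,ce=cv2.connectedComponentsWithStats(m.astype(np.uint8));k=l[pt[1],pt[0]];return (l==k),ce[k],st[k]
f=lambda a:np.round(np.asarray(a,float),4)
# knob
ks=comp((S.max(2)<45),(297,147));kt=comp(T.max(2)<60,(214,219))
print("knob",ks[1:],kt[1:],tri(ks[1],kt[1]), plane("top",*kt[1],.18))
# fork handle: bright low-saturation
for n,I,pt in(("scene",S,(291,175)),("top",T,(236,211))):
    m,c,st=comp((I.min(2)>(150 if n=="scene" else 165)),pt);print(n,c,st)
    P=np.argwhere(m)[:,::-1].astype(float)
    W=np.array([plane(n,*p,.156)[:2] for p in P])
    np.save(n+"_fork.npy",W)
    k=plane("top",*kt[1],.178)[:2]
    r=np.linalg.norm(W-k,axis=1);print("max r",r.max())
    H=W[(r>.045)]
    vx,vy,x0,y0=cv2.fitLine(H.astype(np.float32),cv2.DIST_L2,0,.001,.001).ravel()
    print("handle",len(H),H.mean(0),np.degrees(np.arctan2(vy,vx)), "off knob",(np.array([vx,vy])[0]*(k[1]-y0)-vy*(k[0]-x0)),"atan from knob",np.degrees(np.arctan2(*(H.mean(0)-k)[::-1])))
# tray
for n,I,pt in(("scene",S,(198,293)),("top",T,(347,221))):
    hsv=cv2.cvtColor(I,cv2.COLOR_BGR2HSV)
    m=(hsv[...,1]<90).astype(np.uint8);m=cv2.morphologyEx(m,cv2.MORPH_CLOSE,np.ones((3,3)))
    m,c,st=comp(m,pt);cn=max(cv2.findContours(m.astype(np.uint8),0,2)[0],key=cv2.contourArea)
    q=cv2.approxPolyDP(cv2.convexHull(cn),6,True)[:,0];print(n,st,q.tolist())
    if n=="top":
        r=cv2.minAreaRect(cn);print(r);B=cv2.boxPoints(r);print([f(plane(n,*b,.025)[:2]) for b in B],f(plane(n,*r[0],.025)))
# press head corner triangulation check
cs=lambda X,Y:(250+X/5-.4,125+Y/5-.4);ct=lambda X,Y:(180+(X-400)/5-.4,190+Y/5-.4)
for nm,a,b in(("handle end mid",(195,279),(717,90)),("head corner A",(198,24),(445,300)),("head -y/-x",(55,88),(603,352)),("head +x+y",(357,213),(548,37))):
    print(nm,tri(cs(*a),ct(*b)))
```

```text
knob (array([296.68067227, 148.44117647]), array([288, 141,  18,  16, 238], dtype=int32)) (array([214.08648649, 219.17297297]), array([207, 212,  16,  15, 185], dtype=int32)) (array([0.53338448, 0.18420504, 0.17396563]), np.float64(0.0014230087834335517)) [0.53348095 0.18403223 0.18      ]
scene [291.4 168.6] [285 155  18  26 125]
max r 0.09338265375187617
handle 76 [0.56245144 0.12077091] -65.08913 off knob 0.0005912360027063371 atan from knob -65.57497556262415
top [229.49285714 213.85714286] [219 207  24  19 140]
max r 0.08883233705657742
handle 64 [0.56158557 0.12363084] -65.86798 off knob -0.0007355868829998606 atan from knob -65.23666354232492
scene [ 148  246  101   99 5082] [[194, 246], [248, 301], [202, 344], [148, 283]]
top [ 319  186   54   70 3104] [[328, 186], [372, 191], [365, 255], [319, 248]]
((346.12847900390625, 220.46913146972656), (47.91886901855469, 65.53278350830078), 6.483074188232422)
[array([ 0.449 , -0.1412]), array([ 0.6629, -0.1636]), array([ 0.6478, -0.3203]), array([ 0.4342, -0.2961])] [ 0.5478 -0.2303  0.025 ]
handle end mid (array([0.57206783, 0.10062326, 0.15232032]), np.float64(4.587125193347828e-05))
head corner A (array([0.4433469 , 0.26612806, 0.12273123]), np.float64(0.0014173538951498816))
head -y/-x (array([0.41484644, 0.16950009, 0.129915  ]), np.float64(0.005541327290526202))
head +x+y (array([0.60320751, 0.20488128, 0.13134   ]), np.float64(0.004399349659381948))
```

```bash
cat >> h.py <<'E'
from scipy.spatial.transform import Rotation as Ro
def plan(wps,g,p=None,R=None,dec=1):
    """wps: (x,y,z,world angle of tool x in deg,rows); prints rows in tool axes (rounded, errors carried on)"""
    o=bot.get_obs()
    p=o["eef_pos"] if p is None else p
    R=Ro.from_quat(np.roll(o["tool_rot"],-1)) if R is None else R
    out=[]
    for x,y,z,a,n in wps:
        for k in range(n,0,-1):
            X=R.as_matrix()[:,0];da=(a-np.degrees(np.arctan2(X[1],X[0]))+180)%360-180
            s=np.round(R.inv().apply((np.array([x,y,z])-p)/k)*100,dec);t=np.round(-da/k,1)
            out.append([*s,t,g]);p=p+R.apply(s/100);R=R*Ro.from_euler("z",t,degrees=True)
    for i in range(0,len(out),12):print(str([[float(round(v,3)) for v in r] for r in out[i:i+12]]).replace(" ",""))
    print("ends",p.round(4),R.as_quat().round(3))
def st():
    o=bot.get_obs();X=Ro.from_quat(np.roll(o["tool_rot"],-1)).as_matrix()
    print("t",round(o["t"],2),"p",o["eef_pos"].round(4),"yaw",np.degrees(np.arctan2(X[1,0],X[0,0])).round(2),"z",X[:,2].round(3),"F",o["contact_force"].round(2),"w",round(o["gripper_width"],3),"g",round(o["grasp_force"],1),"q",o["q"].round(2))
E
python3 - <<'E'
from h import *
for a,b in(((194,246),(328,186)),((248,301),(372,191)),((202,344),(365,255)),((148,283),(319,248))): pass
s=[(194,246),(248,301),(202,344),(148,283)];t=[(319,248),(328,186),(372,191),(365,255)]
Q=[plane("scene",*a,.025)[:2].round(4) for a in s];print(Q,np.mean(Q,0))
Qt=[plane("top",*a,.025)[:2].round(4) for a in t];print(Qt)
for a in s: 
    b=min(t,key=lambda b:np.linalg.norm(plane("top",*b,.025)-plane("scene",*a,.025)));print(tri(a,b))
plan([(.213,-.64,.21,22,1),(.5,-.28,.27,68,11),(.565,.115,.24,114.5,11)],.2)
E
```

```text
[array([ 0.4538, -0.1498]), array([ 0.6661, -0.1743]), array([ 0.6528, -0.3192]), array([ 0.4401, -0.2971])] [ 0.5532 -0.2351]
[array([ 0.4565, -0.1424]), array([ 0.6604, -0.1701]), array([ 0.6464, -0.315 ]), array([ 0.4365, -0.2921])]
(array([ 0.45443151, -0.14586764,  0.02187464]), np.float64(0.007678673307535803))
(array([ 0.66220196, -0.17132592,  0.01265987]), np.float64(0.00037719218422408937))
(array([ 0.64827017, -0.31773011,  0.01085097]), np.float64(3.505261347801909e-05))
(array([ 0.43590646, -0.29490148,  0.01598054]), np.float64(0.0026373146890603973))
[[-0.0,0.0,-1.9,-3.6,0.2],[3.6,-2.1,-0.5,-4.2,0.2],[3.8,-1.8,-0.5,-4.2,0.2],[3.9,-1.5,-0.6,-4.2,0.2],[4.0,-1.2,-0.5,-4.2,0.2],[4.1,-0.9,-0.6,-4.2,0.2],[4.1,-0.6,-0.5,-4.2,0.2],[4.2,-0.3,-0.6,-4.2,0.2],[4.2,0.0,-0.5,-4.1,0.2],[4.2,0.3,-0.6,-4.2,0.2],[4.1,0.6,-0.5,-4.1,0.2],[4.1,0.9,-0.6,-4.2,0.2]]
[[3.5,-0.8,0.3,-4.2,0.2],[3.6,-0.5,0.3,-4.2,0.2],[3.6,-0.3,0.3,-4.2,0.2],[3.6,0.0,0.3,-4.2,0.2],[3.6,0.3,0.3,-4.2,0.2],[3.6,0.5,0.3,-4.2,0.2],[3.6,0.8,0.3,-4.3,0.2],[3.5,1.1,0.2,-4.2,0.2],[3.4,1.3,0.3,-4.3,0.2],[3.3,1.6,0.2,-4.2,0.2],[3.2,1.8,0.3,-4.3,0.2]]
ends [0.5652 0.1151 0.2399] [ 0.541  0.841  0.    -0.001]
```

carry_out([
  [0.0, 0.0, -1.9, -3.6, 0.2],
  [3.6, -2.1, -0.5, -4.2, 0.2],
  [3.8, -1.8, -0.5, -4.2, 0.2],
  [3.9, -1.5, -0.6, -4.2, 0.2],
  [4.0, -1.2, -0.5, -4.2, 0.2],
  [4.1, -0.9, -0.6, -4.2, 0.2],
  [4.1, -0.6, -0.5, -4.2, 0.2],
  [4.2, -0.3, -0.6, -4.2, 0.2],
  [4.2, 0.0, -0.5, -4.1, 0.2],
  [4.2, 0.3, -0.6, -4.2, 0.2],
  [4.1, 0.6, -0.5, -4.1, 0.2],
  [4.1, 0.9, -0.6, -4.2, 0.2],
], force=50)

```text
t: 1.3
eef_pos: [0.5005, -0.2788, 0.2707]
tool_rot: [-0.0, 0.828, 0.561, -0.0]
contact_force: [0.5, -0.4, -0.3]
gripper_width: 0.598
grasp_force: 0.0
```

carry_out([
  [3.5, -0.8, 0.3, -4.2, 0.2],
  [3.6, -0.5, 0.3, -4.2, 0.2],
  [3.6, -0.3, 0.3, -4.2, 0.2],
  [3.6, 0.0, 0.3, -4.2, 0.2],
  [3.6, 0.3, 0.3, -4.2, 0.2],
  [3.6, 0.5, 0.3, -4.2, 0.2],
  [3.6, 0.8, 0.3, -4.3, 0.2],
  [3.5, 1.1, 0.2, -4.2, 0.2],
  [3.4, 1.3, 0.3, -4.3, 0.2],
  [3.3, 1.6, 0.2, -4.2, 0.2],
  [3.2, 1.8, 0.3, -4.3, 0.2],
  [0, 0, 0, 0, 0.2],
])

```text
t: 2.5
eef_pos: [0.5644, 0.1212, 0.2395]
tool_rot: [-0.001, 0.536, 0.844, 0.001]
contact_force: [-1.2, -0.2, 0.3]
gripper_width: 0.598
grasp_force: 0.0
```

Run:
```python
from h import *
st()
plan([(.565,.115,.175,114.5,3)],.2)
plan([(.565,.115,.135,114.5,4)],.2,p=np.array([.565,.115,.175]))
cv2.imwrite("pics/s1.png",imaging.read_camera("scene")[...,::-1])
```

```text
t 2.5 p [0.5644 0.1212 0.2395] yaw 115.11 z [-0.001  0.004 -1.   ] F [-1.2  -0.22  0.27] w 0.598 g 0.0 q [ 0.2   0.35 -0.66  1.7   0.22  1.17 -0.08]
[[-0.2,-0.1,2.1,0.2,0.2],[-0.2,-0.1,2.2,0.2,0.2],[-0.2,-0.0,2.1,0.2,0.2]]
ends [0.565  0.1151 0.1754] [ 0.541  0.841  0.001 -0.001]
[[-0.0,-0.0,1.0,0.2,0.2],[-0.0,-0.0,1.0,0.1,0.2],[-0.0,-0.0,1.0,0.2,0.2],[-0.0,-0.0,1.0,0.1,0.2]]
ends [0.565  0.1151 0.135 ] [ 0.541  0.841  0.001 -0.001]
```

carry_out([
  [0, 0, 2, 0, 0.2],
  [0, 0, 2, 0, 0.2],
  [0, 0, 0, 0, 0.2],
])

```text
t: 2.85
eef_pos: [0.5635, 0.1122, 0.1971]
tool_rot: [-0.002, 0.542, 0.841, -0.002]
contact_force: [-0.3, -0.3, -0.1]
gripper_width: 0.603
grasp_force: 0.0
```

Run:
```python
from h import *
st()
I=imaging.read_camera("scene")[100:220,220:380,::-1];J=imaging.read_camera("top")[170:270,160:290,::-1]
o=np.zeros((500,800,3),np.uint8);a=cv2.resize(I,None,fx=2.6,fy=2.6);b=cv2.resize(J,None,fx=2.9,fy=2.9)
o[:a.shape[0],:a.shape[1]]=a;o[:b.shape[0],418:418+b.shape[1]]=b;cv2.imwrite("pics/c1.png",o)
plan([(.565,.115,.135,114.5,5)],.2)
```

```text
t 2.85 p [0.5635 0.1122 0.1971] yaw 114.41 z [-0.005 -0.002 -1.   ] F [-0.3  -0.27 -0.15] w 0.603 g 0.0 q [ 0.2   0.38 -0.64  1.76  0.25  1.09 -0.1 ]
[[0.0,0.0,1.3,-0.0,0.2],[0.0,0.0,1.3,-0.0,0.2],[0.1,0.0,1.3,-0.0,0.2],[0.0,0.0,1.3,-0.0,0.2],[0.1,0.0,1.3,-0.1,0.2]]
ends [0.5645 0.1153 0.135 ] [ 0.541  0.841 -0.    -0.   ]
```

View pics/c1.png

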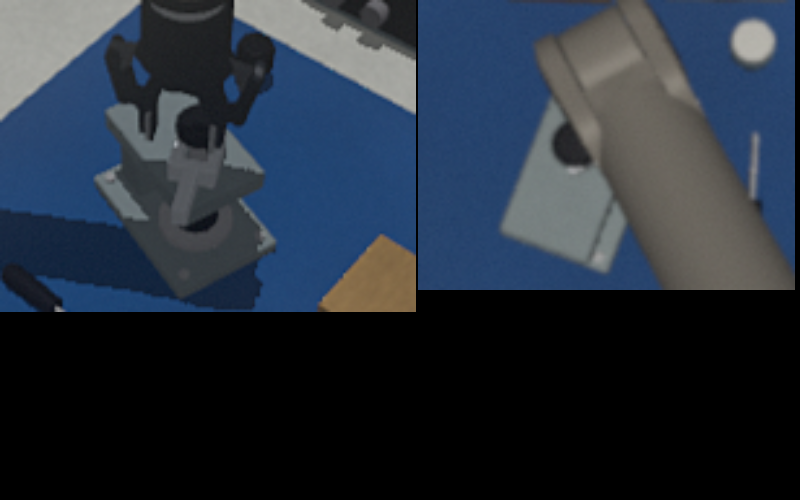

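The picture shows the open fingers at about (150,125) and (213,140) in the left crop, straddling the handle line. Nothing is touched yet. I'll go down slowly and let it settle.

carry_out([
  [0, 0, 1, 0, 0.2],
  [0, 0, 1, 0, 0.2],
  [0, 0, 1, 0, 0.2],
  [0, 0, 0.5, 0, 0.2],
  [0, 0, 0, 0, 0.2],
  [0, 0, 0, 0, 0.2],
  [0, 0, 0, 0, 0.2],
])

```text
t: 3.65
eef_pos: [0.5657, 0.1148, 0.1653]
tool_rot: [0.0, 0.541, 0.841, 0.0]
contact_force: [0.5, -0.6, -0.0]
gripper_width: 0.599
grasp_force: 0.0
```

Run:
```python
from h import *
st()
plan([(.565,.115,.135,114.5,3)],.2)
```

```text
t 3.65 p [0.5657 0.1148 0.1653] yaw 114.54 z [ 0.001  0.    -1.   ] F [ 0.45 -0.64 -0.04] w 0.599 g 0.0 q [ 0.18  0.41 -0.63  1.79  0.28  1.03 -0.12]
[[0.0,-0.0,1.0,0.0,0.2],[0.0,-0.0,1.0,0.0,0.2],[0.0,-0.1,1.0,0.0,0.2]]
ends [0.5648 0.1144 0.1353] [0.541 0.841 0.    0.   ]
```

carry_out([
  [0, 0, 1, 0, 0.2],
  [0, 0, 1, 0, 0.2],
  [0, 0, 1, 0, 0.2],
  [0, 0, 0, 0, 0.2],
  [0, 0, 0, 0, -0.4],
  [0, 0, 0, 0, -1],
  [0, 0, 0, 0, -1],
  [0, 0, 0, 0, -1],
  [0, 0, 0, 0, -1],
])

```text
t: 4.55
eef_pos: [0.5655, 0.1147, 0.1351]
tool_rot: [0.0, 0.541, 0.841, 0.0]
contact_force: [0.3, -0.6, 1.4]
gripper_width: -0.002
grasp_force: 0.0
```

Run:
```python
from h import *
st()
I=imaging.read_camera("scene")[100:220,230:370,::-1];J=imaging.read_camera("top")[180:270,170:270,::-1]
a=cv2.resize(I,None,fx=4.5,fy=4.5,interpolation=cv2.INTER_CUBIC)
cv2.imwrite("pics/c2.png",np.clip(a*1.5,0,255).astype(np.uint8))
for n in C: print(n,proj(n,[.5655,.1147,.135]),proj(n,[.5655,.1147,.156]),proj(n,[.5716,.1003,.156]))
```

```text
t 4.55 p [0.5655 0.1147 0.1351] yaw 114.54 z [ 0.  0. -1.] F [ 0.28 -0.59  1.41] w -0.002 g 0.0 q [ 0.17  0.45 -0.62  1.82  0.31  0.97 -0.15]
scene [289.85374071 179.94244498] [290.03236026 174.85861365] [288.4132527  179.48880198]
top [238.65442144 210.19279945] [238.22642562 209.57307377] [243.04390818 207.64704396]
```

View pics/c2.png

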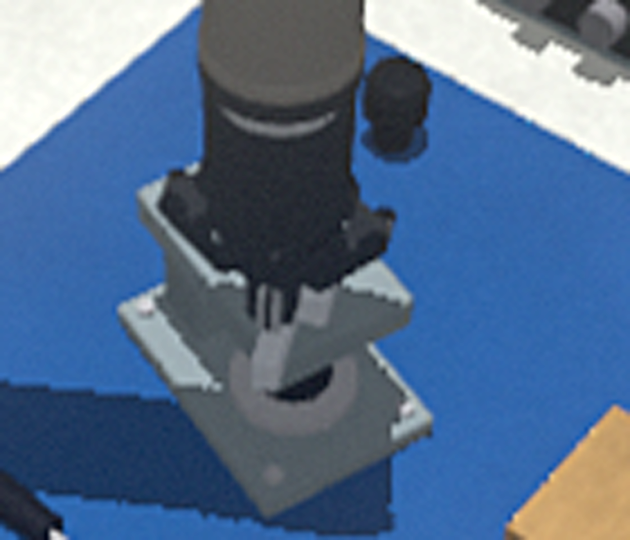

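The fingers look shut at crop (275,300), i.e. scene (291,167), above and behind the handle rather than around it. I'll enlarge that spot.

Run:
```python
from h import *
I=imaging.read_camera("scene")[:,:,::-1];cv2.imwrite("pics/raw2.png",I)
J=imaging.read_camera("top")[:,:,::-1];cv2.imwrite("pics/raw2t.png",J)
a=cv2.resize(I[150:194,265:319],None,fx=13,fy=13,interpolation=cv2.INTER_NEAREST)
a=np.clip(a*2.0,0,255).astype(np.uint8)
for P,c in(([.5655,.1147,.1351],(0,0,255)),([.5716,.1003,.156],(0,255,0)),([.5334,.184,.19],(255,0,255))):
    u=(proj("scene",P)-[265,150]+.5)*13;cv2.circle(a,tuple(u.astype(int).tolist()),4,c,-1)
cv2.imwrite("pics/c3.png",a)
```

```text
(no output)
```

View pics/c3.png

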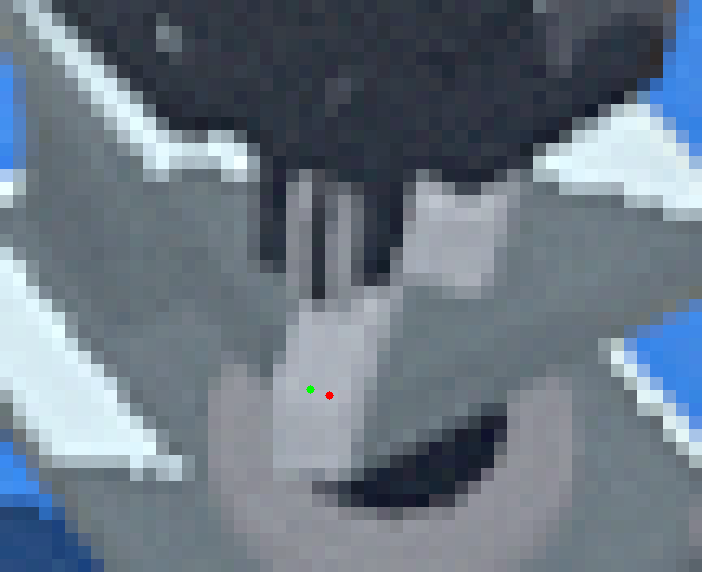

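The shut fingertips end at scene (289.5,173). The reported TCP projects to (289.9,180), about 7 px lower. So the tool really stands roughly 25–30 mm higher than reported (or is otherwise offset), just above the handle. I'll feel gently down for the handle top to calibrate z.

carry_out([
  [0, 0, 0.2, 0, -1],
  [0, 0, 0.2, 0, -1],
  [0, 0, 0, 0, -1],
])

```text
t: 5.05
eef_pos: [0.5651, 0.1145, 0.1304]
tool_rot: [-0.0, 0.541, 0.841, -0.0]
contact_force: [0.0, -0.2, -0.1]
gripper_width: -0.003
grasp_force: 0.0
```

carry_out([
  [0, 0, 0.2, 0, -1],
  [0, 0, 0, 0, -1],
])

```text
t: 5.25
eef_pos: [0.5652, 0.1146, 0.1286]
tool_rot: [-0.0, 0.541, 0.841, -0.0]
contact_force: [0.2, -0.8, 0.5]
gripper_width: -0.001
grasp_force: 0.0
```

carry_out([
  [0, 0, 0.15, 0, -1],
  [0, 0, 0, 0, -1],
])

```text
t: 5.45
eef_pos: [0.5653, 0.1146, 0.1272]
tool_rot: [-0.0, 0.541, 0.841, -0.0]
contact_force: [-0.6, -0.1, 0.5]
gripper_width: -0.001
grasp_force: 0.0
```

carry_out([
  [0, 0, 0.1, 0, -1],
  [0, 0, 0, 0, -1],
])

```text
t: 5.65
eef_pos: [0.5653, 0.1146, 0.1263]
tool_rot: [-0.0, 0.541, 0.841, -0.0]
contact_force: [-0.1, -0.0, 0.9]
gripper_width: 0.002
grasp_force: 0.0
```

Run:
```python
from h import *
I=imaging.read_camera("scene").max(2);K=cv2.imread("pics/raw2.png").max(2)
for n,A in(("now",I),("before",K)):
    print(n)
    for u in(286,287,289,291,293,294):print(u,A[162:182,u].tolist())
```

```text
now
286 [31, 33, 31, 31, 30, 32, 34, 35, 35, 34, 40, 60, 66, 59, 62, 70, 86, 94, 91, 91]
287 [31, 34, 27, 25, 60, 75, 73, 72, 72, 73, 71, 75, 75, 84, 93, 93, 94, 96, 93, 91]
289 [31, 33, 26, 41, 41, 31, 29, 32, 29, 32, 29, 32, 29, 60, 88, 94, 94, 93, 96, 93]
291 [33, 32, 31, 30, 45, 69, 82, 79, 79, 80, 78, 77, 73, 73, 88, 97, 94, 97, 94, 91]
293 [31, 33, 30, 30, 29, 33, 30, 29, 28, 31, 29, 23, 59, 84, 88, 88, 83, 77, 71, 66]
294 [33, 33, 33, 32, 33, 28, 30, 29, 30, 29, 21, 38, 74, 85, 77, 68, 67, 65, 62, 60]
before
286 [26, 28, 26, 25, 29, 33, 34, 31, 39, 60, 65, 66, 64, 60, 60, 71, 87, 94, 91, 90]
287 [30, 42, 64, 72, 72, 71, 73, 71, 71, 75, 71, 67, 76, 86, 90, 91, 94, 96, 95, 91]
289 [26, 42, 45, 38, 33, 30, 29, 30, 30, 29, 25, 64, 89, 94, 94, 93, 94, 93, 97, 93]
291 [31, 30, 56, 73, 76, 77, 79, 78, 78, 75, 72, 75, 87, 96, 94, 94, 93, 96, 94, 90]
293 [35, 31, 31, 35, 35, 35, 34, 33, 28, 32, 84, 98, 93, 87, 87, 89, 86, 77, 71, 67]
294 [32, 31, 30, 28, 29, 31, 28, 25, 20, 40, 77, 90, 87, 83, 74, 70, 67, 64, 62, 61]
```

carry_out([
  [0, 0, 0.1, 0, -1],
  [0, 0, 0, 0, -1],
])

```text
t: 5.9
eef_pos: [0.5653, 0.1146, 0.1253]
tool_rot: [-0.0, 0.541, 0.841, -0.0]
contact_force: [-0.1, 0.2, -0.4]
gripper_width: -0.003
grasp_force: 0.0
```

carry_out([
  [0, 0, 0.1, 0, -1],
  [0, 0, 0, 0, -1],
])

```text
t: 6.1
eef_pos: [0.5653, 0.1146, 0.1243]
tool_rot: [-0.0, 0.541, 0.841, -0.0]
contact_force: [0.3, 0.2, 0.6]
gripper_width: 0.001
grasp_force: 0.0
```

carry_out([
  [0, 0, 0.1, 0, -1],
  [0, 0, 0, 0, -1],
])

```text
t: 6.3
eef_pos: [0.5653, 0.1146, 0.1233]
tool_rot: [-0.0, 0.541, 0.841, -0.0]
contact_force: [-1.0, -0.4, -0.2]
gripper_width: 0.002
grasp_force: 0.0
```

carry_out([
  [0, 0, 0.15, 0, -1],
  [0, 0, 0, 0, -1],
])

```text
t: 6.5
eef_pos: [0.5653, 0.1145, 0.1217]
tool_rot: [-0.0, 0.541, 0.841, -0.0]
contact_force: [0.3, 0.1, 0.2]
gripper_width: -0.003
grasp_force: 0.0
```

carry_out([
  [0, 0, 0.15, 0, -1],
  [0, 0, 0, 0, -1],
])

```text
t: 6.7
eef_pos: [0.5653, 0.1146, 0.1202]
tool_rot: [-0.0, 0.541, 0.841, -0.0]
contact_force: [0.6, -0.0, -0.5]
gripper_width: -0.0
grasp_force: 0.0
```

Run:
```python
from h import *
st()
R=imaging.read_camera("scene");I=R.max(2)
for u in(286,287,289,291,293,294):print(u,I[166:186,u].tolist())
cv2.imwrite("pics/c4.png",cv2.resize(np.clip(R[145:195,260:320,::-1]*2.,0,255).astype(np.uint8),None,fx=11,fy=11,interpolation=cv2.INTER_NEAREST))
```

```text
t 6.7 p [0.5653 0.1146 0.1202] yaw 114.53 z [-0. -0. -1.] F [ 0.57 -0.04 -0.46] w -0.0 g 0.0 q [ 0.16  0.46 -0.61  1.83  0.32  0.95 -0.16]
286 [29, 32, 37, 37, 37, 34, 34, 31, 58, 68, 67, 73, 89, 93, 90, 88, 89, 88, 90, 88]
287 [28, 41, 65, 73, 74, 72, 75, 72, 76, 75, 77, 90, 95, 97, 95, 90, 90, 90, 90, 91]
289 [27, 35, 38, 34, 30, 31, 33, 34, 32, 32, 29, 77, 96, 94, 96, 92, 89, 90, 88, 91]
291 [32, 31, 58, 76, 81, 77, 78, 79, 79, 75, 71, 82, 93, 98, 95, 91, 87, 88, 90, 87]
293 [32, 28, 29, 28, 31, 34, 36, 27, 23, 36, 77, 92, 87, 76, 71, 67, 63, 62, 59, 55]
294 [28, 32, 26, 29, 29, 30, 24, 23, 32, 50, 71, 71, 68, 64, 62, 60, 60, 61, 67, 47]
```

View pics/c4.png

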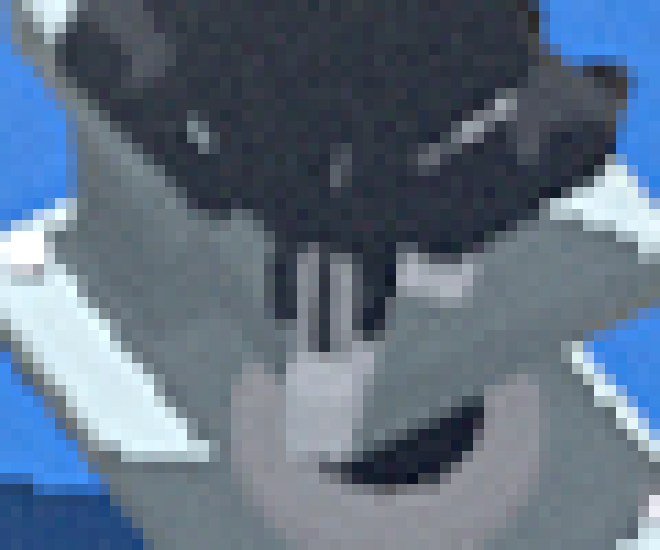

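Fingertips now end at crop (325,350), scene row 177, still on top of the handle with no contact. I'm continuing the careful feel downwards.

carry_out([
  [0, 0, 0.15, 0, -1],
  [0, 0, 0, 0, -1],
])

```text
t: 6.95
eef_pos: [0.5653, 0.1146, 0.1187]
tool_rot: [-0.0, 0.541, 0.841, -0.0]
contact_force: [-0.4, -0.2, 0.6]
gripper_width: 0.001
grasp_force: 0.0
```

carry_out([
  [0, 0, 0.15, 0, -1],
  [0, 0, 0, 0, -1],
])

```text
t: 7.15
eef_pos: [0.5653, 0.1146, 0.1172]
tool_rot: [-0.0, 0.541, 0.841, -0.0]
contact_force: [0.2, 0.4, -0.3]
gripper_width: -0.001
grasp_force: 0.0
```

carry_out([
  [0, 0, 0.15, 0, -1],
  [0, 0, 0, 0, -1],
])

```text
t: 7.35
eef_pos: [0.5658, 0.1146, 0.1167]
tool_rot: [0.0, 0.541, 0.841, 0.0]
contact_force: [-2.3, -0.4, 7.1]
gripper_width: -0.001
grasp_force: 3.3
```

carry_out([
  [0, 0, 0.15, 0, -1],
  [0, 0, 0, 0, -1],
])

```text
t: 7.55
eef_pos: [0.5667, 0.1145, 0.1165]
tool_rot: [0.001, 0.541, 0.841, 0.0]
contact_force: [-3.3, -2.8, 15.3]
gripper_width: -0.001
grasp_force: 7.3
```

carry_out([
  [0, 0, -0.3, 0, -1],
  [0, 0, 0, 0, -1],
])

```text
t: 7.75
eef_pos: [0.5657, 0.1147, 0.1178]
tool_rot: [0.0, 0.541, 0.841, 0.0]
contact_force: [0.3, 0.2, 0.6]
gripper_width: 0.002
grasp_force: 0.0
```

Run:
```python
from h import *
st()
R=imaging.read_camera("scene");I=R.max(2)
for u in(284,285,286,287,288,289,290,291,292,293,294,295,296):print(u,I[166:190,u].tolist())
u=np.array([.4147,-.91]);k=np.array([.5334,.184])
for r in(65,76,87,92):print(r,proj("scene",[*(k+u*r/1e3),.1565]))
```

```text
t 7.75 p [0.5657 0.1147 0.1178] yaw 114.54 z [ 0.001  0.    -1.   ] F [0.26 0.16 0.62] w 0.002 g 0.0 q [ 0.16  0.47 -0.61  1.83  0.32  0.94 -0.16]
284 [38, 52, 54, 52, 52, 54, 53, 49, 57, 63, 59, 60, 65, 75, 77, 75, 75, 76, 76, 76, 74, 77, 78, 77]
285 [31, 34, 38, 31, 31, 29, 29, 29, 34, 52, 60, 56, 56, 67, 76, 77, 78, 77, 78, 77, 76, 75, 78, 77]
286 [32, 27, 28, 31, 34, 32, 37, 35, 39, 56, 63, 71, 86, 91, 91, 89, 88, 88, 89, 90, 82, 75, 76, 79]
287 [32, 27, 61, 73, 72, 73, 73, 73, 72, 74, 72, 78, 92, 97, 94, 91, 90, 90, 89, 92, 82, 76, 79, 77]
288 [32, 43, 74, 75, 68, 68, 67, 68, 67, 66, 63, 79, 95, 95, 95, 92, 91, 88, 89, 92, 77, 74, 80, 77]
289 [29, 34, 38, 34, 26, 30, 30, 30, 30, 28, 31, 50, 85, 96, 96, 94, 89, 88, 89, 91, 72, 51, 70, 79]
290 [31, 28, 39, 66, 70, 70, 69, 68, 69, 67, 68, 69, 86, 96, 98, 93, 89, 90, 91, 92, 82, 46, 61, 81]
291 [33, 29, 34, 65, 80, 80, 80, 79, 78, 77, 73, 73, 87, 97, 96, 91, 88, 90, 89, 90, 72, 36, 44, 71]
292 [30, 34, 28, 49, 52, 50, 52, 47, 47, 46, 74, 87, 87, 88, 88, 83, 84, 75, 69, 70, 51, 21, 29, 63]
293 [30, 31, 30, 34, 32, 29, 30, 32, 30, 26, 60, 85, 85, 78, 73, 68, 64, 63, 59, 52, 35, 20, 21, 62]
294 [34, 28, 32, 29, 28, 28, 31, 28, 27, 27, 59, 71, 68, 66, 62, 59, 61, 61, 65, 48, 25, 26, 21, 53]
295 [29, 31, 27, 25, 21, 25, 31, 46, 53, 57, 66, 64, 63, 63, 62, 60, 63, 63, 56, 35, 22, 26, 20, 50]
296 [29, 30, 58, 71, 69, 64, 61, 65, 65, 67, 64, 65, 66, 64, 60, 61, 60, 67, 47, 25, 25, 27, 22, 62]
65 [290.90468416 171.35423583]
76 [289.89147287 174.59021771]
87 [288.86689055 177.86251626]
92 [288.39736039 179.36209597]
```

Contact is felt at reported z = 0.1167, where the handle top is truly at 0.156. So all reported heights read about 39 mm low, while x and y agree with the image (tip edge row 177.5 vs 177.9 predicted). Now I'll open, go down around the handle and grip.

carry_out([
  [0, 0, -0.2, 0, 0.2],
  [0, 0, 0, 0, 0.2],
  [0, 0, 0, 0, 0.2],
  [0, 0, 0, 0, 0.2],
  [0, 0, 0.8, 0, 0.2],
  [0, 0, 0.8, 0, 0.2],
  [0, 0, 0.8, 0, 0.2],
  [0, 0, 0.1, 0, 0.2],
  [0, 0, 0, 0, 0.2],
])

```text
t: 8.7
eef_pos: [0.5651, 0.1146, 0.0938]
tool_rot: [-0.0, 0.541, 0.841, -0.0]
contact_force: [-0.5, 0.3, 0.5]
gripper_width: 0.6
grasp_force: 0.0
```

carry_out([
  [0, 0, 0, 0, -0.4],
  [0, 0, 0, 0, -1],
  [0, 0, 0, 0, -1],
  [0, 0, 0, 0, -1],
  [0, 0, 0, 0, -1],
], force=50)

```text
t: 9.2
eef_pos: [0.5657, 0.1147, 0.0949]
tool_rot: [0.0, 0.541, 0.841, 0.0]
contact_force: [-0.8, 0.2, 4.5]
gripper_width: 0.175
grasp_force: 50.3
```

carry_out([
  [0, 0, -0.2, 0, -1],
  [-0.5, 0, 0, 0, -1],
  [-1, 0, 0, 0, -1],
  [-1, 0, 0, 0, -1],
  [-1, 0, 0, 0, -1],
  [0, 0, 0, 0, -1],
])

```text
t: 9.8
eef_pos: [0.5808, 0.08, 0.0961]
tool_rot: [0.0, 0.542, 0.84, -0.0]
contact_force: [-0.1, -0.3, -0.9]
gripper_width: 0.174
grasp_force: 49.8
```

carry_out([
  [-1.5, 0, 0, 0, -1],
  [-1.5, 0, 0, 0, -1],
  [-1.5, 0, 0, 0, -1],
  [0, 0, -1, 0, -1],
  [0, 0, -1, 0, -1],
  [0, 0, 0, 0, -1],
  [0, 0, 0, 0, -1],
])

```text
t: 10.5
eef_pos: [0.5988, 0.0429, 0.1172]
tool_rot: [0.0, 0.54, 0.842, 0.001]
contact_force: [-0.6, -0.2, -1.6]
gripper_width: 0.176
grasp_force: 49.7
```

Run:
```python
from h import *
st()
cv2.imwrite("pics/s2.png",cv2.resize(imaging.read_camera("scene")[60:360,120:520,::-1],None,fx=2,fy=2))
plan([(.546,-.271,.116,84,12)],-1)
```

```text
t 10.5 p [0.5988 0.0429 0.1172] yaw 114.61 z [ 0.001  0.    -1.   ] F [-0.59 -0.17 -1.56] w 0.176 g 49.7 q [ 0.27  0.5  -0.59  1.78  0.33  0.96 -0.03]
[[-2.2,-1.5,0.0,2.6,-1.0],[-2.3,-1.4,0.0,2.5,-1.0],[-2.3,-1.3,0.0,2.6,-1.0],[-2.4,-1.2,0.0,2.5,-1.0],[-2.4,-1.1,0.0,2.6,-1.0],[-2.5,-1.0,0.0,2.5,-1.0],[-2.5,-0.8,0.0,2.6,-1.0],[-2.5,-0.7,0.0,2.5,-1.0],[-2.6,-0.6,0.0,2.6,-1.0],[-2.6,-0.5,0.0,2.5,-1.0],[-2.6,-0.4,0.0,2.6,-1.0],[-2.6,-0.3,0.1,2.5,-1.0]]
ends [ 0.546  -0.2709  0.1156] [0.743 0.669 0.    0.   ]
```

View pics/s2.png

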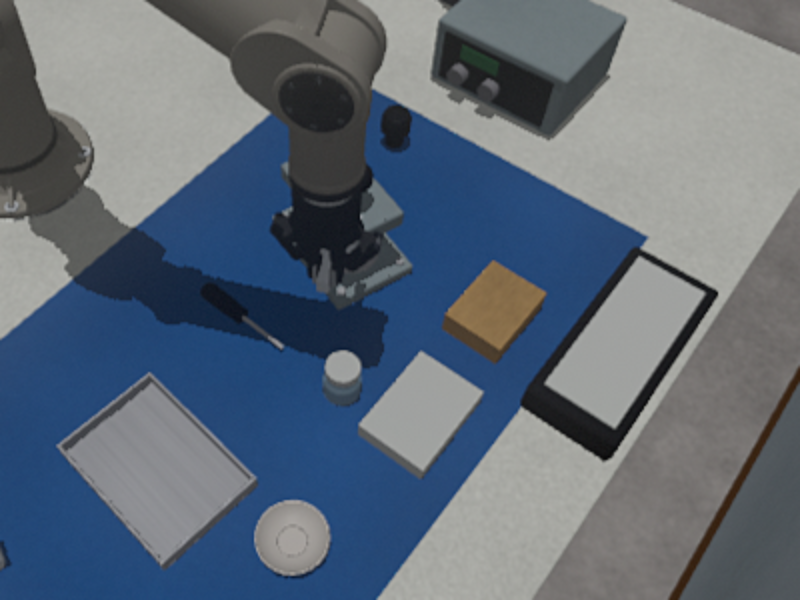

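The fork is gripped and drawn clear (crop (325,270)); the knob is free and the path to the tray is open. Moving to the tray.

carry_out([
  [-2.2, -1.5, 0, 2.6, -1],
  [-2.3, -1.4, 0, 2.5, -1],
  [-2.3, -1.3, 0, 2.6, -1],
  [-2.4, -1.2, 0, 2.5, -1],
  [-2.4, -1.1, 0, 2.6, -1],
  [-2.5, -1, 0, 2.5, -1],
  [-2.5, -0.8, 0, 2.6, -1],
  [-2.5, -0.7, 0, 2.5, -1],
  [-2.6, -0.6, 0, 2.6, -1],
  [-2.6, -0.5, 0, 2.5, -1],
  [-2.6, -0.4, 0, 2.6, -1],
  [-2.6, -0.3, 0, 2.5, -1],
])

```text
t: 11.75
eef_pos: [0.5454, -0.2727, 0.1162]
tool_rot: [-0.0, 0.744, 0.668, -0.0]
contact_force: [1.0, 0.2, -1.2]
gripper_width: 0.171
grasp_force: 49.7
```

carry_out([
  [0, 0, 1.5, 0, -1],
  [0, 0, 2, 0, -1],
  [0, 0, 2, 0, -1],
  [0, 0, 1.5, 0, -1],
  [0, 0, 0, 0, -1],
  [0, 0, 0, 0, -1],
  [0, 0, 0, 0, -1],
])

```text
t: 12.45
eef_pos: [0.5467, -0.2718, 0.0474]
tool_rot: [0.001, 0.743, 0.669, 0.0]
contact_force: [0.3, 0.3, -0.9]
gripper_width: 0.175
grasp_force: 49.6
```

Run:
```python
from h import *
st()
cv2.imwrite("pics/s3.png",cv2.resize(imaging.read_camera("scene")[200:380,120:300,::-1],None,fx=3.3,fy=3.3))
plan([(.546,-.271,.02,84,4)],-1)
```

```text
t 12.45 p [ 0.5467 -0.2718  0.0474] yaw 83.95 z [ 0.002 -0.001 -1.   ] F [ 0.31  0.32 -0.94] w 0.175 g 49.6 q [ 0.64  0.57 -0.38  1.81  0.28  0.81  0.02]
[[0.0,-0.0,0.7,-0.0,-1.0],[0.0,-0.0,0.7,-0.0,-1.0],[0.0,-0.0,0.7,-0.0,-1.0],[0.1,-0.1,0.6,-0.1,-1.0]]
ends [ 0.5458 -0.2708  0.0205] [0.743 0.669 0.    0.001]
```

View pics/s3.png

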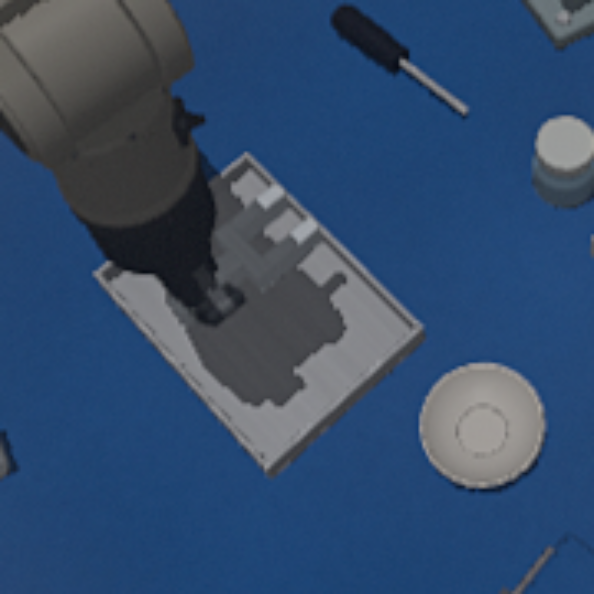

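The tray is seen with the fork above it: prong ends at crop (271,195) and (303,230), scene ≈(202,259) and (212,270). I'll check where this puts the fork relative to the tray.

Run:
```python
from h import *
for z in(.07,.1085):
  P=[plane("scene",120+x/3.3,200+y/3.3,z)[:2] for x,y in((268,195),(301,231))];print(z,np.round(P,4),np.mean(P,0), np.linalg.norm(P[0]-P[1]))
for r in(-59,18):
  p=np.array([.5467,-.2718])+np.array([np.cos(np.radians(-96)),np.sin(np.radians(-96))])*(r+0)/1e3*1
  print(r,p,[proj("scene",[*p,z]).round(1) for z in(.07,.1085)])
```

```text
0.07 [[ 0.5181 -0.1772]
 [ 0.5581 -0.1829]] [ 0.53812281 -0.18002167] 0.04039384604576574
0.1085 [[ 0.5369 -0.1873]
 [ 0.5752 -0.1928]] [ 0.55604155 -0.19007139] 0.03868101358011499
-59 [ 0.55286718 -0.21312321] [array([200.8, 277.6]), array([198.2, 270.7])]
18 [ 0.54481849 -0.28970139] [array([175.1, 299.1]), array([171.5, 292.6])]
```

carry_out([
  [0.6, 0, 1, 0, -1],
  [0, 0, 1.5, 0, -1],
  [0, 0, 1.5, 0, -1],
  [0, 0, 1.5, 0, -1],
  [0, 0, 1, 0, -1],
  [0, 0, 0.5, 0, -1],
  [0, 0, 0, 0, -1],
  [0, 0, 0, 0, -1],
])

```text
t: 13.3
eef_pos: [0.5468, -0.2658, -0.0234]
tool_rot: [0.0, 0.744, 0.669, 0.0]
contact_force: [0.0, -0.5, -0.4]
gripper_width: 0.178
grasp_force: 49.7
```

carry_out([
  [0, 0, 0.2, 0, -1],
  [0, 0, 0.2, 0, -1],
  [0, 0, 0, 0, -1],
])

```text
t: 13.6
eef_pos: [0.5464, -0.2658, -0.0276]
tool_rot: [0.0, 0.744, 0.669, -0.0]
contact_force: [1.2, -0.3, -1.3]
gripper_width: 0.18
grasp_force: 49.7
```

carry_out([
  [0, 0, 0.2, 0, -1],
  [0, 0, 0, 0, -1],
])

```text
t: 13.8
eef_pos: [0.5462, -0.2657, -0.0297]
tool_rot: [-0.0, 0.744, 0.669, -0.0]
contact_force: [-0.2, 0.1, -1.1]
gripper_width: 0.173
grasp_force: 49.7
```

carry_out([
  [0, 0, 0.15, 0, -1],
  [0, 0, 0, 0, -1],
])

```text
t: 14.0
eef_pos: [0.5466, -0.2658, -0.031]
tool_rot: [0.0, 0.744, 0.669, 0.0]
contact_force: [0.1, 1.0, -0.8]
gripper_width: 0.171
grasp_force: 49.8
```

carry_out([
  [0, 0, 0.1, 0, -1],
  [0, 0, 0, 0, -1],
])

```text
t: 14.2
eef_pos: [0.5466, -0.2658, -0.0311]
tool_rot: [0.0, 0.744, 0.669, -0.0]
contact_force: [-2.7, 1.7, 8.8]
gripper_width: 0.177
grasp_force: 50.9
```

carry_out([
  [0, 0, -0.1, 0, -0.5],
  [0, 0, 0, 0, -0.2],
  [0, 0, 0, 0, 0],
  [0, 0, 0, 0, 0],
  [0, 0, 0, 0, 0],
  [0, 0, -1.5, 0, 0],
  [0, 0, -2.5, 0, 0],
  [0, 0, -3.5, 0, 0],
  [0, 0, -4, 0, 0],
  [0, 0, -5, 0, 0],
  [0, 0, -5, 0, -1],
  [0, 0, 0, 0, -1],
])

```text
t: 15.4
eef_pos: [0.5512, -0.2669, 0.193]
tool_rot: [0.006, 0.743, 0.669, 0.003]
contact_force: [0.4, -0.0, 0.5]
gripper_width: 0.17
grasp_force: 0.0
```

Run:
```python
from h import *
st()
# above knob: true z .26 -> reported .221
plan([(.5334,.184,.19,114.5,13),(.5334,.184,.17,114.5,2)],-1)
```

```text
t 15.4 p [ 0.5512 -0.2669  0.193 ] yaw 83.94 z [ 0.013 -0.006 -1.   ] F [ 0.35 -0.    0.5 ] w 0.17 g 0.0 q [ 0.68  0.4  -0.43  1.7   0.19  1.07  0.08]
[[3.4,-0.5,0.0,-2.4,-1.0],[3.5,-0.4,0.0,-2.3,-1.0],[3.5,-0.2,0.0,-2.4,-1.0],[3.5,-0.1,0.0,-2.3,-1.0],[3.5,0.1,0.0,-2.4,-1.0],[3.5,0.2,0.0,-2.3,-1.0],[3.4,0.4,0.0,-2.4,-1.0],[3.4,0.5,0.0,-2.3,-1.0],[3.4,0.6,0.0,-2.4,-1.0],[3.4,0.8,0.0,-2.3,-1.0],[3.3,0.9,0.0,-2.4,-1.0],[3.3,1.0,0.0,-2.3,-1.0]]
[[3.3,1.2,0.0,-2.4,-1.0],[-0.0,-0.0,1.0,0.0,-1.0],[-0.0,-0.0,1.0,0.0,-1.0]]
ends [0.5337 0.1842 0.1703] [0.541 0.841 0.001 0.007]
```

carry_out([
  [3.4, -0.5, 0, -2.4, -1],
  [3.5, -0.4, 0, -2.3, -1],
  [3.5, -0.2, 0, -2.4, -1],
  [3.5, -0.1, 0, -2.3, -1],
  [3.5, 0.1, 0, -2.4, -1],
  [3.5, 0.2, 0, -2.3, -1],
  [3.4, 0.4, 0, -2.4, -1],
  [3.4, 0.5, 0, -2.3, -1],
  [3.4, 0.6, 0, -2.4, -1],
  [3.4, 0.8, 0, -2.3, -1],
  [3.3, 0.9, 0, -2.4, -1],
  [3.3, 1, 0, -2.3, -1],
])

```text
t: 16.6
eef_pos: [0.5297, 0.1517, 0.1845]
tool_rot: [0.0, 0.557, 0.83, 0.0]
contact_force: [0.2, 0.1, 0.4]
gripper_width: -0.004
grasp_force: 0.0
```

carry_out([
  [3.3, 1.2, 0, -2.4, -1],
  [0, 0, 0.5, 0, -1],
  [0, 0, 0.5, 0, -1],
  [0, 0, 0, 0, -1],
  [0, 0, 0, 0, -1],
  [0, 0, 0, 0, -1],
])

```text
t: 17.2
eef_pos: [0.529, 0.1843, 0.174]
tool_rot: [0.0, 0.541, 0.841, -0.0]
contact_force: [-0.2, 0.4, -0.1]
gripper_width: -0.0
grasp_force: 0.0
```

Run:
```python
from h import *
st()
S=imaging.read_camera("scene")[...,::-1];T=imaging.read_camera("top")[...,::-1]
cv2.imwrite("pics/S4.png",S);cv2.imwrite("pics/T4.png",T)
o=np.zeros((560,800,3),np.uint8)
a=cv2.resize(S[235:355,140:260],(400,400));b=cv2.resize(T[175:265,300:390],(400,400));o[:400,:400]=a;o[:400,400:]=b
cv2.imwrite("pics/c5.png",o[:400])
plan([(.5334,.184,.17,114.5,2)],-1)
for z in(.2,.21,.22):print(proj("scene",[.5334,.184,z]))
g=S.max(2)
for r in range(118,160,2):print(r,g[r,282:314:2].tolist())
```

```text
t 17.2 p [0.529  0.1843 0.174 ] yaw 114.43 z [ 0. -0. -1.] F [-0.19  0.43 -0.07] w -0.0 g 0.0 q [ 0.11  0.39 -0.7   1.82  0.29  1.04 -0.28]
[[-0.1,0.2,0.2,-0.0,-1.0],[-0.2,0.2,0.2,-0.0,-1.0]]
ends [0.5338 0.1837 0.1701] [0.541 0.841 0.    0.   ]
[297.27244071 141.52431305]
[297.41693364 138.78762035]
[297.56374687 136.00698117]
118 [38, 37, 40, 39, 37, 37, 37, 37, 36, 36, 37, 30, 93, 104, 33, 30]
120 [37, 37, 36, 40, 36, 37, 35, 32, 48, 37, 33, 119, 97, 31, 34, 35]
122 [37, 38, 39, 39, 34, 35, 35, 35, 39, 36, 32, 29, 33, 38, 33, 34]
124 [108, 33, 36, 32, 36, 36, 36, 36, 39, 31, 35, 37, 35, 33, 35, 36]
126 [113, 99, 94, 101, 37, 34, 36, 34, 34, 37, 34, 35, 36, 36, 33, 30]
128 [109, 112, 112, 112, 98, 30, 43, 34, 35, 33, 28, 41, 29, 29, 96, 56]
130 [111, 110, 113, 118, 105, 26, 79, 49, 52, 31, 66, 121, 94, 102, 76, 48]
132 [116, 120, 123, 122, 111, 24, 80, 56, 62, 29, 78, 114, 112, 113, 104, 53]
134 [119, 121, 119, 121, 91, 26, 80, 54, 60, 30, 101, 115, 114, 113, 116, 107]
136 [120, 121, 121, 120, 115, 20, 72, 64, 52, 26, 113, 114, 113, 111, 114, 115]
138 [119, 121, 119, 121, 123, 120, 61, 68, 68, 77, 118, 115, 112, 113, 113, 113]
140 [120, 117, 119, 121, 125, 112, 59, 40, 56, 85, 118, 116, 113, 113, 113, 114]
142 [124, 124, 127, 131, 66, 21, 28, 29, 29, 26, 29, 102, 116, 112, 113, 115]
144 [59, 60, 61, 36, 26, 28, 31, 28, 27, 30, 27, 20, 110, 115, 115, 113]
146 [64, 67, 67, 28, 28, 30, 32, 27, 28, 27, 29, 29, 87, 115, 114, 115]
148 [66, 66, 69, 25, 32, 29, 27, 28, 28, 27, 30, 30, 65, 117, 114, 114]
150 [64, 65, 68, 31, 30, 28, 29, 29, 28, 28, 28, 30, 46, 98, 115, 112]
152 [66, 64, 67, 41, 27, 30, 28, 29, 28, 29, 29, 25, 63, 61, 104, 113]
154 [66, 65, 65, 69, 32, 27, 31, 25, 28, 30, 27, 54, 68, 65, 61, 112]
156 [66, 64, 64, 64, 67, 56, 34, 30, 30, 35, 59, 69, 64, 65, 66, 63]
158 [67, 66, 65, 65, 63, 64, 75, 74, 74, 67, 66, 64, 66, 66, 65, 64]
```

View pics/c5.png

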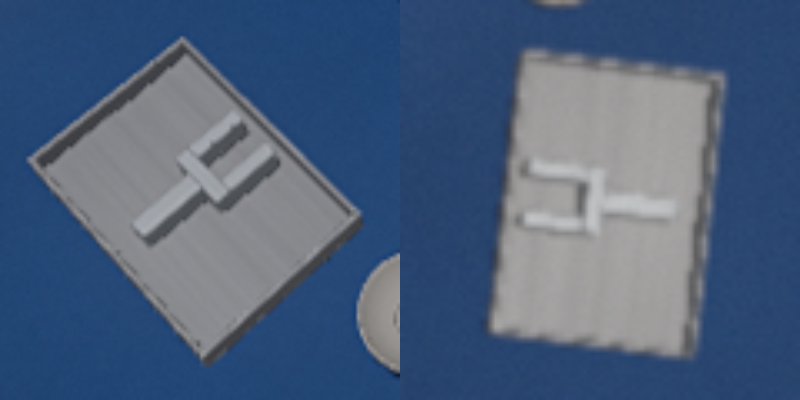

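The fork lies flat in the tray, clear of all walls: crop (205,175) in the scene view and (600,195) in the top view. Next I'll centre over the knob and go down.

carry_out([
  [-0.3, 0.4, 0, 0, -1],
  [0, 0, 0.5, 0, -1],
  [0, 0, 0.5, 0, -1],
  [0, 0, 0.5, 0, -1],
  [0, 0, 0.4, 0, -1],
  [0, 0, 0, 0, -1],
  [0, 0, 0, 0, -1],
])

```text
t: 18.0
eef_pos: [0.5334, 0.1845, 0.1548]
tool_rot: [-0.0, 0.541, 0.841, -0.0]
contact_force: [0.6, 0.4, 1.4]
gripper_width: -0.001
grasp_force: 0.0
```

carry_out([
  [0, 0, 0.2, 0, -1],
  [0, 0, 0.2, 0, -1],
  [0, 0, 0.2, 0, -1],
  [0, 0, 0, 0, -1],
  [0, 0, 0, 0, -1],
])

```text
t: 18.5
eef_pos: [0.5337, 0.1845, 0.1491]
tool_rot: [0.0, 0.541, 0.841, 0.0]
contact_force: [-1.1, -0.3, 2.6]
gripper_width: -0.001
grasp_force: 1.3
```

carry_out([
  [0, 0, 0.2, 0, -1],
  [0, 0, 0.2, 0, -1],
  [0, 0, 0.2, 0, -1],
  [0, 0, 0, 0, -1],
  [0, 0, 0, 0, -1],
])

```text
t: 19.0
eef_pos: [0.5337, 0.1845, 0.1429]
tool_rot: [0.0, 0.541, 0.841, 0.0]
contact_force: [0.5, 0.3, 3.4]
gripper_width: -0.0
grasp_force: 1.6
```

carry_out([
  [0, 0, 0.2, 0, -1],
  [0, 0, 0.2, 0, -1],
  [0, 0, 0.2, 0, -1],
  [0, 0, 0, 0, -1],
])

```text
t: 19.4
eef_pos: [0.5337, 0.1845, 0.1367]
tool_rot: [-0.0, 0.541, 0.841, 0.0]
contact_force: [0.9, -1.2, 4.0]
gripper_width: 0.001
grasp_force: 1.9
```

carry_out([
  [0, 0, 0.1, 0, -1],
  [0, 0, 0.1, 0, -1],
  [0, 0, 0, 0, -1],
])

```text
t: 19.7
eef_pos: [0.5337, 0.1845, 0.1349]
tool_rot: [0.0, 0.541, 0.841, 0.0]
contact_force: [0.2, 0.9, 4.1]
gripper_width: 0.002
grasp_force: 2.0
```

carry_out([
  [0, 0, 0.1, 0, -1],
  [0, 0, 0.1, 0, -1],
  [0, 0, 0, 0, -1],
])

```text
t: 20.0
eef_pos: [0.5337, 0.1845, 0.1329]
tool_rot: [0.0, 0.541, 0.841, 0.0]
contact_force: [-0.0, 0.0, 3.2]
gripper_width: 0.001
grasp_force: 2.1
```

carry_out([
  [0, 0, 0.1, 0, -1],
  [0, 0, 0.1, 0, -1],
  [0, 0, 0, 0, -1],
])

```text
t: 20.3
eef_pos: [0.5338, 0.1845, 0.1325]
tool_rot: [0.001, 0.541, 0.841, -0.0]
contact_force: [-4.2, -2.2, 17.4]
gripper_width: -0.0
grasp_force: 8.5
```

Foot contact is felt at a travel of about 18.5 mm (17 N total, of which about 4.4 N is the spring). One more millimetre.

carry_out([
  [0, 0, 0.05, 0, -1],
  [0, 0, 0.05, 0, -1],
  [0, 0, 0, 0, -1],
])

```text
t: 20.6
eef_pos: [0.5339, 0.1846, 0.1324]
tool_rot: [0.001, 0.541, 0.841, -0.0]
contact_force: [-6.4, -4.3, 23.7]
gripper_width: 0.001
grasp_force: 12.3
```

carry_out([
  [0, 0, 0.02, 0, -1],
  [0, 0, 0, 0, -1],
  [0, 0, 0, 0, -1],
  [0, 0, 0, 0, -1],
  [0, 0, 0, 0, -1],
  [0, 0, 0, 0, -1],
  [0, 0, 0, 0, -1],
  [0, 0, 0, 0, -1],
])

```text
t: 21.4
eef_pos: [0.5339, 0.1845, 0.1324]
tool_rot: [0.001, 0.541, 0.841, -0.0]
contact_force: [-7.1, -3.6, 25.4]
gripper_width: -0.0
grasp_force: 13.0
```

carry_out([
  [0, 0, 0, 0, -1],
  [0, 0, 0, 0, -1],
  [0, 0, 0, 0, -1],
  [0, 0, 0, 0, -1],
  [0, 0, 0, 0, -1],
  [0, 0, 0, 0, -1],
  [0, 0, 0, 0, -1],
])

```text
t: 22.1
eef_pos: [0.5339, 0.1845, 0.1324]
tool_rot: [0.001, 0.541, 0.841, -0.0]
contact_force: [-6.9, -3.4, 26.0]
gripper_width: -0.002
grasp_force: 13.0
```

carry_out([
  [0, 0, -0.2, 0, -1],
  [0, 0, -0.3, 0, -1],
  [0, 0, -0.4, 0, -1],
  [0, 0, -0.5, 0, -1],
  [0, 0, -0.5, 0, -1],
  [0, 0, -0.5, 0, -1],
  [0, 0, -1.5, 0, -1],
  [0, 0, -2.5, 0, -1],
  [0, 0, -2, 0, -1],
  [0, 0, 0, 0, -1],
  [0, 0, 0, 0, -1],
])

```text
t: 23.2
eef_pos: [0.5334, 0.1843, 0.2142]
tool_rot: [0.0, 0.541, 0.841, -0.0]
contact_force: [-0.5, -0.9, -1.6]
gripper_width: 0.001
grasp_force: 0.0
```

Run:
```python
from h import *
st()
S=imaging.read_camera("scene")[...,::-1]
B=cv2.imread("pics/S4.png");Z=cv2.imread("pics/scene0.png")
def blob(I,y0,y1,x0,x1,th):
    m=(I[y0:y1,x0:x1].max(2)<th);p=np.argwhere(m);return (p.mean(0)+[y0,x0]).round(2),len(p),p.min(0)+[y0,x0],p.max(0)+[y0,x0]
for n,I in(("start",Z),("beforepress",B),("after",S)):print(n,"knob",blob(I,143,160,286,310,45),"mount",blob(I,172,192,280,312,40))
d=np.abs(S.astype(int)-B).max(2);print("diff pts in tray/others",[(n,int((d[a:b,c:e]>40).sum())) for n,a,b,c,e in(("tray",240,350,145,255),("screw",195,240,215,265),("jar",230,265,278,305),("case",235,300,298,365),("carton",185,245,340,400),("dish",305,355,240,290),("mountregion",170,215,265,330))])
```

```text
t 23.2 p [0.5334 0.1843 0.2142] yaw 114.53 z [ 0. -0. -1.] F [-0.5  -0.93 -1.56] w 0.001 g 0.0 q [ 0.12  0.36 -0.71  1.76  0.26  1.12 -0.24]
start knob (array([149.07, 296.7 ]), 218, array([143, 288]), array([156, 305])) mount (array([185.57, 297.71]), 49, array([182, 291]), array([188, 303]))
beforepress knob (array([149.06, 296.44]), 225, array([143, 287]), array([156, 305])) mount (array([185.4 , 296.65]), 57, array([181, 287]), array([188, 303]))
after knob (array([149.06, 296.44]), 225, array([143, 287]), array([156, 305])) mount (array([185.4 , 296.65]), 57, array([181, 287]), array([188, 303]))
diff pts in tray/others [('tray', 0), ('screw', 10), ('jar', 0), ('case', 0), ('carton', 0), ('dish', 0), ('mountregion', 40)]
```

```bash
python3 -c "
from station import bot
print(bot.hand_in())"
```

```text
the job is handed in; nothing more can be done
None
```

The job is handed in. The fork lies flat in the tray; the plunger was held on the mount at about 20 N for about 1.5 s and sprang back fully up, and the closing camera check showed nothing else moved.

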